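# Release and draw the lamp cartridge from a microscope light unit

### The job

Take the lamp cartridge out of the microscope's light unit: press its tapered top gently down to the stop, without ramming it, so that its push-push catch lets go and the cartridge springs up, then draw it straight out of its bay without wrenching it, and set it down softly, standing upright on its flat foot in the shallow steel tray. Leave the ejector up, and do not disturb the glass dish in the tray or the other things on the table.

Things in the scene. Friction and masses are not known exactly. Their poses are not given: they have to be found in the camera images.
- cartridge_mid (a point): Lamp cartridge, loose: aluminium cylinder 52 mm across, 119 mm long, 0.17 to 0.33 kg. The lower 102 mm are straight; the top 17 mm taper to a flat 22 mm across, too sloped to grip. The point is its centre, 59.5 mm above its flat foot and below its top; z points up along it. At the start it is latched in the bay: only the tapered 17 mm stand out of the case. Play in the bay: 1 mm all round.
- bay_mouth (a point): Centre of the round mouth (54 mm in diameter, dark bezel) of the cartridge bay, on the flat top of the light unit, 130 mm above the table. z up; x and y along the case.
- light_unit: Light unit, fixed: white box 150 (own x) by 200 (own y) by 130 mm high. The point is the centre of its underside, on the table. The bay is at own x 0, y -35 mm; a fixed flat black disc, 48 mm across, 4 mm high, lies at own x 0, y +55 mm on the top, which is otherwise clear. Keep the force between cartridge and unit under 30 N, its spring (up to 12 N) included.
- ejector (a joint): Height in m of the sprung ejector under the cartridge: 0 latched, +0.034 released (34 mm of straight barrel then stand out; 68 mm are still in the bay). The catch trips when the cartridge is pressed to a firm stop, 6 to 16 mm down (varies, unseen), against 4 to 10 N of spring; it rises in about a second once the press is taken away. A lesser press leaves it latched.
- tray: Shallow steel tray, fixed: 160 mm (own x) by 200 mm (own y), rim 14 mm high, walls 4 mm, inner floor 4 mm above the table. The point is the centre of its underside. A glass dish stands in its +y half; the -y half is free. Keep the cartridge's force on it under 50 N.
- dish_mid (a point): Centre of a loose shallow glass dish, 60 mm across and 16 mm high, in the +y half of the tray; to be left alone.
- dropper_mid (a point): Loose amber bottle, 40 mm across and 85 mm high, between the light unit and the tray; the point is its centre, half-way up. To be left alone.
- jar_mid (a point): Loose jar, 48 mm across and 55 mm high, between the light unit and the tray, nearer the robot; the point is its centre, half-way up. To be left alone.
- eyepiece_mid (a point): Loose black eyepiece, 40 mm across and 62 mm high, standing behind the work; the point is 31 mm above its foot. To be left alone.
- beaker_mid (a point): Loose glass beaker, 60 mm across and 70 mm high, at the left side; the point is its centre, half-way up. To be left alone.
- slide_box_mid (a point): Loose flat wooden box, 90 by 170 mm and 35 mm high, at the back; the point is its centre. To be left alone.
- driver_grip (a point): Loose screwdriver, 170 mm long, lying at the left; the point is on its handle. To be left alone.

How it is judged:
On the way, in this order (a step that is already met when the one before it is completed fails the run):
1. the catch has been tripped: the ejector is up, with the cartridge standing on it in the bay (value of joint ejector above 0.03 m and horizontal distance between cartridge_mid and bay_mouth below 0.008 m and z of cartridge_mid in the frame of bay_mouth below 0.03 m), for 0.2 s.
2. the cartridge has been drawn out of the bay, upright (z of cartridge_mid in the frame of bay_mouth above 0.058 m and angle between cartridge_mid's own z axis and vertical below 0.4 rad).
At the end, for the whole second after the job is handed in: The cartridge stands upright (within about 3 degrees), foot down, on the inner floor of the tray, at rest and released, and the empty ejector is up (joint over 0.030) (x of cartridge_mid in the frame of tray between -0.076 and 0.076 m and y of cartridge_mid in the frame of tray between -0.096 and 0.096 m and z of cartridge_mid in the frame of tray between 0.0605 and 0.068 m and angle between cartridge_mid's own z axis and vertical below 0.06 rad and linear speed of cartridge below 0.02 m/s and value of joint ejector above 0.03 m); the robot touches nothing.
It fails at once if the cartridge was rammed, jammed or wrenched in the bay (over 30 N) (contact force between light_unit and cartridge above 30 N).
It fails at once if the cartridge was dropped or slammed onto the tray (over 50 N) (contact force between tray and cartridge above 50 N).
It fails at once if the dish was disturbed (moved over 15 mm) (distance of dish_mid from where it was at the start of the episode above 0.015 m).
It fails at once if another thing on the table was disturbed (moved over 30 mm) (distance of any of dropper_mid, jar_mid, eyepiece_mid, beaker_mid, slide_box_mid, driver_grip from where it was at the start of the episode above 0.03 m).
It also fails if it takes over 54 s, if anything falls off the work surface, if the arm or the gripper's body presses on something with over 40 N, if the wrist force passes 120 N, or if a joint passes its speed limit or range.

### The arm

A 6-joint arm with a two-finger parallel gripper is mounted at the origin on the work surface. World frame = base frame: x ahead of the robot, y to its left, z up, the work surface at z = 0. Lengths are in m, angles in rad, forces in N, time in s.
With the tool pointing down it reaches from about 0.3 to 0.775 m from the base axis. Payload 14.6 kg.
Tool frame: the origin (TCP) lies on the front face of the gripper's body, between the roots of the fingers; the fingertips stand 97 mm ahead of it and the grasp point (between the pads) lies 78 mm ahead of it; z points along the fingers, y is the direction in which the jaws open and shut (so a half turn about z gives the same grasp; the last joint's range is limited). The gripper opens to 94 mm and grips with 3 to 60 N. Pads are 16 mm wide; open, the fingers measure 119 mm over their backs; the gripper's body (75 mm by 177 mm) begins 78 mm behind the grasp point.
Start: joints at [1.115, 0.3, 1.521, -0, 1.321, -0.067], TCP at [0.208, 0.509, 0.303] pointing down, gripper open.
Joint ranges: [-3.03, 3.03], [-0.79, 2.21], [0.23, 2.52], [-1.04, 4.18], [0, 3.07], [-2.55, 2.55]. Speed limits (rad/s): [2.22, 2.22, 2.57, 3.14, 3.14, 3.14].

### API

Orientations are given as [roll, pitch, yaw] about the fixed x, y, z axes, in that order (R = Rz(yaw) Ry(pitch) Rx(roll)).
In Python, from station import ctrl gives the robot as it stands. The module is installed in compiled form; this text tells all that it offers.
- The arm moves only by the shell command python3 -m pendant 'ROWS' [FORCE]. ROWS is JSON, a list of rows, each an object of numbers: "rx", "ry", "rz": the turn, a rotation vector about the tool's x, y, z each as a share of 4 degrees, from -1 to 1; "tx", "ty", "tz": the shift along the tool's x, y, z each as a share of 0.04 m, from -1 to 1; "grip": the gripper command: -1 is fully open, 1 is shut, values between are in proportion. A call has 1 to 8 rows; each row shifts and turns the pose as measured when the row begins, along the tool's axes as they then stand; what a row does not reach is not made up. A row lasts 1/12 s, in which the tool goes at most 41.7 mm and 7.16 degrees, less where a joint would pass 70% of its speed; a pose out of reach is approached as far as the arm can. A call with a number of a shift or a turn outside -1 to 1 is refused whole. A call with a gripper value outside its range is refused whole. The fingers move at their own pace and stop on an object; FORCE is the grip in N (left out, the last holds). Time passes only in rows, so rows that do not move let the fingers close. It gives the time, the measured TCP pose, the force and the opening at its end, in the units of the state.
- ctrl.get_obs(): the state, without advancing time (a new reading comes with each control period).
- ctrl.camera(name): name is "scene" or "side" or "wrist"; returns a dict with "pixels" (420x560x3 uint8, blue, green, red), "fx", "fy", "cx", "cy" (pixels), "world_from_camera" (4x4, takes a point from camera to world coordinates). Camera axes: x right, y up, looking along -z (the intrinsics and any distortion apply to the point x, -y, -z); pixel columns grow to the right and rows downward; lengths in m; the calibration is good to about 2 mm. A picture is of the moment at which its call begins. There is no depth.
- ctrl.hand_in(): hands the job in, once; it reports no verdict.
The state is a dict: "time_s": time; "qpos": joint angles; "joint_vel": joint speeds; "tau": joint torques, N m; "ee_pos": TCP position; "eef_rot": TCP orientation; "force": force on the tool from outside, world axes, zero at the start; "moment": the same for the moment, N m; "grip_width": finger opening in m.
Only numpy, scipy, OpenCV 4.12 (cv2) and the standard library are available. Lean on these libraries where they do the work, as an engineer would, in place of code of your own. Each camera call takes 0.05 s, during which the arm holds its last target.

## Working session

There is one attempt and no reset: what is moved stays moved. The work goes in short steps, Python scripts to look and compute and a shell command to move; the robot and the scene stay as the last step left them, time stands still between calls to the robot, and variables do not carry over. Pictures are saved under pics/ and viewed, and the job is handed in when it is done.

```bash
mkdir -p pics; python3 - <<'E'
from station import ctrl
import cv2,json
o=ctrl.get_obs();print(o)
for n in ["scene","side","wrist"]:
    c=ctrl.camera(n);cv2.imwrite(f"pics/{n}0.png",c["pixels"]);print(n,{k:(v if k!='pixels' else 0) for k,v in c.items()})
E
```

```text
{'time_s': 0.0, 'qpos': array([ 1.11540967e+00,  3.00494020e-01,  1.52155265e+00,  1.73427239e-06,
        1.32073959e+00, -6.66163006e-02]), 'joint_vel': array([-9.86396168e-05, -9.53657439e-04,  4.63249102e-04, -9.15736903e-04,
        2.75455165e-03, -2.94169569e-03]), 'tau': array([-2.50358744e-04, -5.31824684e+01, -3.52726972e+01,  7.07186619e-02,
        2.46373558e-02, -2.94695084e-06]), 'ee_pos': array([0.20842412, 0.50882046, 0.30208573]), 'eef_rot': array([-3.14040180e+00, -8.11312014e-05,  2.75282182e+00]), 'force': array([ 0.4400006 ,  0.52860555, -1.14532593]), 'moment': array([-0.05689686, -0.01464663,  0.05226705]), 'grip_width': 0.09409747567875533}
scene {'pixels': 0, 'fx': 488.3034154375045, 'fy': 488.3034154375045, 'cx': 269.0186100925672, 'cy': 211.23602522442636, 'world_from_camera': array([[ 0.60892683, -0.57763687,  0.54363937,  1.30179503],
       [ 0.79309574,  0.45579342, -0.40404394, -0.42512842],
       [-0.01439657,  0.67719127,  0.73566618,  1.06224015],
       [ 0.        ,  0.        ,  0.        ,  1.        ]])}
side {'pixels': 0, 'fx': 420.12225135955333, 'fy': 420.12225135955333, 'cx': 277.5294163480559, 'cy': 210.0791174964946, 'world_from_camera': array([[-0.98876982,  0.09777116, -0.11302671,  0.50889455],
       [-0.14923268, -0.68638536,  0.71176171,  0.80028606],
       [-0.00799011,  0.72063578,  0.69326779,  0.77887221],
       [ 0.        ,  0.        ,  0.        ,  1.        ]])}
wrist {'pixels': 0, 'fx': 299.28630686969547, 'fy': 299.28630686969547, 'cx': 280.14946715675757, 'cy': 210.7834531391254, 'world_from_camera': array([[ 3.78869654e-01, -9.00058795e-01, -2.15295032e-01,
         1.46304753e-01],
       [ 9.25449641e-01,  3.68257431e-01,  8.90473220e-02,
         5.34634378e-01],
       [-8.63829888e-04, -2.32982038e-01,  9.72480655e-01,
         3.83586446e-01],
       [ 0.00000000e+00,  0.00000000e+00,  0.00000000e+00,
         1.00000000e+00]])}
```

View pics/scene0.png

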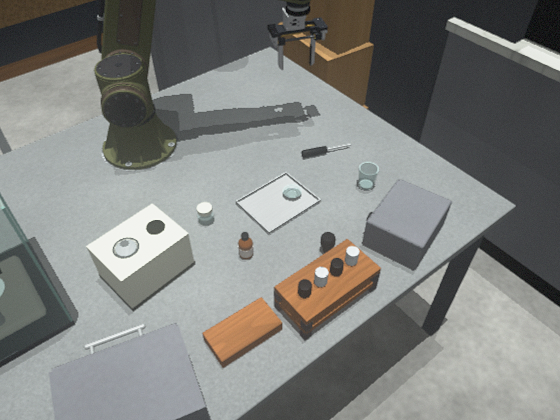

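View pics/side0.png

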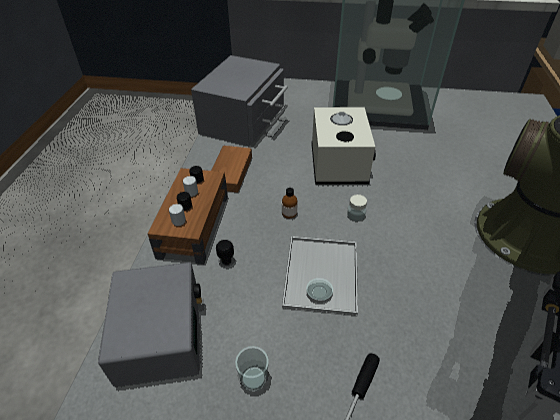

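View pics/wrist0.png

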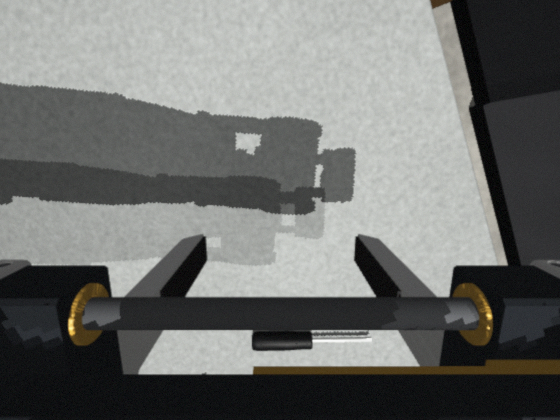

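The scene view shows the light unit at left with the cartridge top near (125,245) and the black disc at (156,227). The tray is near (278,202). The side view has the cartridge at (341,118), and the tray corners at about (291,238), (356,241), (357,312) and (284,310). I'll zoom in to measure.

```bash
python3 - <<'E'
import cv2,numpy as np
a=cv2.imread("pics/scene0.png");b=cv2.imread("pics/side0.png")
z=lambda im,x,y,w,h,s:cv2.resize(im[y:y+h,x:x+w],None,fx=s,fy=s,interpolation=cv2.INTER_CUBIC)
cv2.imwrite("pics/z1.png",z(a,80,195,130,110,6))
cv2.imwrite("pics/z2.png",z(b,300,90,90,100,6))
cv2.imwrite("pics/z3.png",z(a,190,160,150,110,5))
cv2.imwrite("pics/z4.png",z(b,270,180,110,140,4))
E
```

```text
(no output)
```

View pics/z1.png

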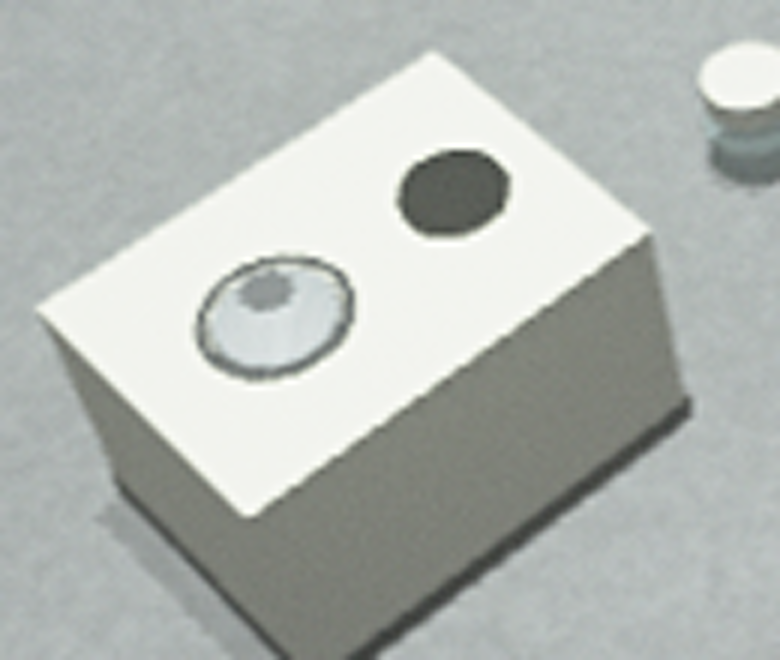

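View pics/z2.png

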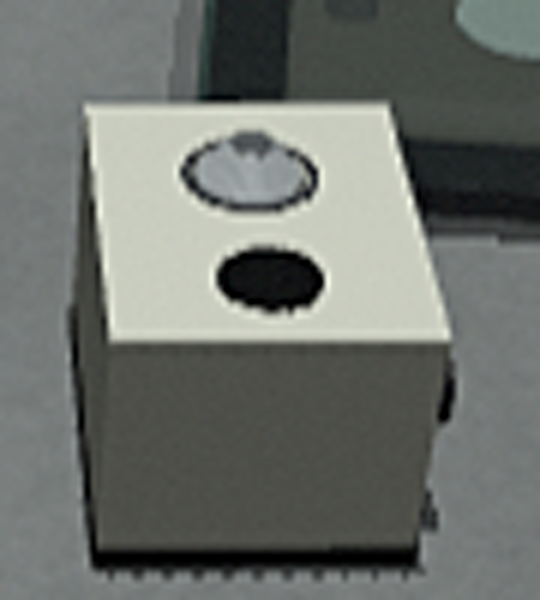

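View pics/z3.png

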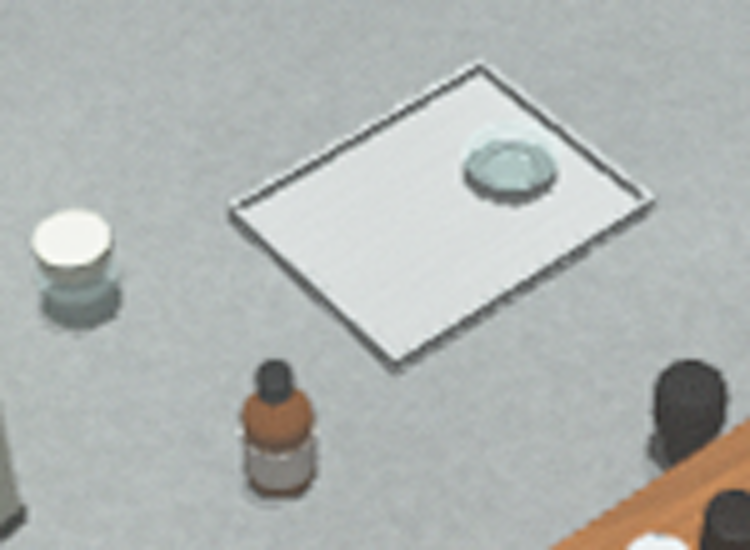

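View pics/z4.png

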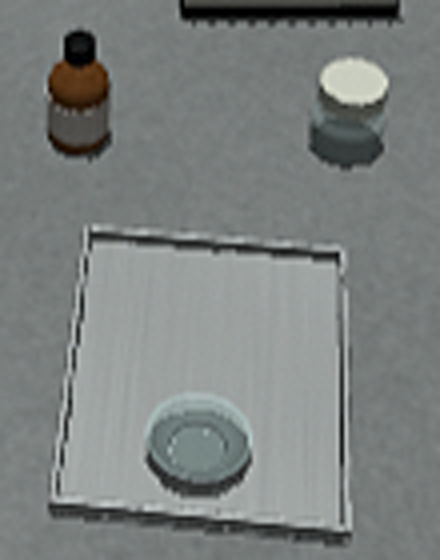

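```bash
cat > h.py <<'E'
import numpy as np
from station import ctrl
def ray(c,u,v):
    d=np.array([(u-c["cx"])/c["fx"],-(v-c["cy"])/c["fy"],-1]);T=c["world_from_camera"]
    return T[:3,3],T[:3,:3]@d
def at(c,u,v,z):
    o,d=ray(c,u,v);return o+d*(z-o[2])/d[2]
def proj(c,p):
    T=c["world_from_camera"];q=T[:3,:3].T@(np.array(p)-T[:3,3])
    return np.array([c["cx"]+c["fx"]*q[0]/-q[2],c["cy"]-c["fy"]*q[1]/-q[2]])
def tri(*ors):
    A=0;b=0
    for o,d in ors:
        d=d/np.linalg.norm(d);P=np.eye(3)-np.outer(d,d);A=A+P;b=b+P@o
    return np.linalg.solve(A,b)
E
python3 - <<'E'
from h import *
np.set_printoptions(precision=4,suppress=True)
S=ctrl.camera("scene");D=ctrl.camera("side")
f=lambda z,x0,y0,s:(x0+(z[0]+.5)/s-.5,y0+(z[1]+.5)/s-.5)
z1=lambda p:f(p,80,195,6);z2=lambda p:f(p,300,90,6);z3=lambda p:f(p,190,160,5);z4=lambda p:f(p,270,180,4)
def rep(n,s,d,z):
    a=at(S,*s,z);b=at(D,*d,z);print(n,a[:2],b[:2],tri(ray(S,*s),ray(D,*d)))
# unit corners: match by geometry
def quad(c,ps,z):
    P=np.array([at(c,*p,z)[:2] for p in ps]);print(P.round(4).tolist(),P.mean(0),[np.linalg.norm(P[i]-P[i-1]).round(4) for i in range(4)],[np.degrees(np.arctan2(*(P[i]-P[i-1])[::-1])).round(2) for i in range(4)])
quad(S,[z1(p) for p in[(38,310),(433,50),(652,235),(250,518)]],.13)
quad(D,[z2(p) for p in[(85,103),(388,103),(452,342),(108,342)]],.13)
quad(S,[z3(p) for p in[(229,208),(481,61),(656,198),(395,364)]],.014)
quad(D,[z4(p) for p in[(84,226),(346,247),(351,530),(50,505)]],.014)
rep("bay",z1((276,317)),z2((250,174)),.130)
rep("top",z1((266,291)),z2((251,143)),.147)
rep("disc",z1((454,192)),z2((270,277)),.134)
rep("dish",z3((511,165)),z4((200,432)),.02)
rep("drop",z3((274,370)),z4((79,42)),.085)
rep("jar",z3((72,237)),z4((353,82)),.055)
E
```

```text
[[0.4273, -0.3366], [0.3967, -0.1388], [0.5485, -0.118], [0.575, -0.3137]] [ 0.4869 -0.2268] [np.float64(0.1494), np.float64(0.2001), np.float64(0.1533), np.float64(0.1974)] [np.float64(-171.17), np.float64(98.82), np.float64(7.79), np.float64(-82.3)]
[[0.574, -0.3217], [0.4249, -0.3421], [0.3967, -0.1407], [0.5461, -0.1199]] [ 0.4854 -0.2311] [np.float64(0.2037), np.float64(0.1505), np.float64(0.2034), np.float64(0.1509)] [np.float64(-82.13), np.float64(-172.21), np.float64(97.98), np.float64(7.94)]
[[0.4329, 0.0967], [0.426, 0.2949], [0.5841, 0.3014], [0.5905, 0.1005]] [0.5084 0.1984] [np.float64(0.1576), np.float64(0.1983), np.float64(0.1582), np.float64(0.201)] [np.float64(-178.62), np.float64(92.0), np.float64(2.35), np.float64(-88.18)]
[[0.5878, 0.1021], [0.4279, 0.0966], [0.4222, 0.2961], [0.5802, 0.3037]] [0.5045 0.1996] [np.float64(0.2017), np.float64(0.16), np.float64(0.1995), np.float64(0.1582)] [np.float64(-87.83), np.float64(-178.05), np.float64(91.66), np.float64(2.75)]
bay [ 0.4911 -0.2614] [ 0.49   -0.2667] [ 0.491  -0.262   0.1318]
top [ 0.4912 -0.2615] [ 0.4912 -0.2663] [ 0.4918 -0.262   0.1489]
disc [ 0.4798 -0.1727] [ 0.4776 -0.1744] [ 0.4785 -0.1729  0.1341]
dish [0.5137 0.2474] [0.5051 0.2497] [0.5076 0.2491 0.0162]
drop [0.6028 0.0127] [0.6034 0.0124] [0.6032 0.0126 0.0853]
jar [ 0.4304 -0.0067] [ 0.4301 -0.0078] [ 0.4304 -0.0069  0.0555]
```

```bash
python3 -m pendant '[{"tx":-0.65,"ty":-0.71,"grip":1},{"tx":-0.65,"ty":-0.71,"grip":1},{"tx":-0.65,"ty":-0.71,"grip":1},{"tx":-0.65,"ty":-0.71,"grip":1},{"tx":-0.65,"ty":-0.71,"grip":1},{"tx":-0.65,"ty":-0.71,"grip":1},{"tx":-0.65,"ty":-0.71,"grip":1},{"tx":-0.65,"ty":-0.71,"grip":1}]' 20
```

```text
$[0]: bad value
```

```bash
python3 -m pendant '[{"rx":0,"ry":0,"rz":0,"tx":-0.65,"ty":-0.71,"tz":0,"grip":1},{"rx":0,"ry":0,"rz":0,"tx":-0.65,"ty":-0.71,"tz":0,"grip":1},{"rx":0,"ry":0,"rz":0,"tx":-0.65,"ty":-0.71,"tz":0,"grip":1},{"rx":0,"ry":0,"rz":0,"tx":-0.65,"ty":-0.71,"tz":0,"grip":1},{"rx":0,"ry":0,"rz":0,"tx":-0.65,"ty":-0.71,"tz":0,"grip":1},{"rx":0,"ry":0,"rz":0,"tx":-0.65,"ty":-0.71,"tz":0,"grip":1},{"rx":0,"ry":0,"rz":0,"tx":-0.65,"ty":-0.71,"tz":0,"grip":1}]' 20
```

```text
time_s: 0.83
ee_pos: [0.3014, 0.2503, 0.3]
eef_rot: [-3.139, -0.001, 2.762]
force: [0.9, 0.3, -0.1]
grip_width: 0.0508
```

```bash
python3 -m pendant '[{"rx":0,"ry":0,"rz":0,"tx":-0.65,"ty":-0.75,"tz":0,"grip":1},{"rx":0,"ry":0,"rz":0,"tx":-0.65,"ty":-0.75,"tz":0,"grip":1},{"rx":0,"ry":0,"rz":0,"tx":-0.65,"ty":-0.75,"tz":0,"grip":1},{"rx":0,"ry":0,"rz":0,"tx":-0.65,"ty":-0.75,"tz":0,"grip":1},{"rx":0,"ry":0,"rz":0,"tx":-0.65,"ty":-0.75,"tz":0,"grip":1},{"rx":0,"ry":0,"rz":0,"tx":-0.65,"ty":-0.75,"tz":0,"grip":1},{"rx":0,"ry":0,"rz":0,"tx":-0.65,"ty":-0.75,"tz":0,"grip":1},{"rx":0,"ry":0,"rz":0,"tx":-0.65,"ty":-0.75,"tz":0,"grip":1}]' 20
python3 -m pendant '[{"rx":0,"ry":0,"rz":0,"tx":-0.65,"ty":-0.75,"tz":0,"grip":1},{"rx":0,"ry":0,"rz":0,"tx":-0.65,"ty":-0.75,"tz":0,"grip":1},{"rx":0,"ry":0,"rz":0,"tx":-0.65,"ty":-0.75,"tz":0,"grip":1},{"rx":0,"ry":0,"rz":0,"tx":0,"ty":0,"tz":0,"grip":1},{"rx":0,"ry":0,"rz":0,"tx":0,"ty":0,"tz":0,"grip":1}]' 20
python3 - <<'E'
from h import *
import cv2
c=ctrl.camera("wrist");cv2.imwrite("pics/w1.png",c["pixels"]);np.save("w1.npy",c["world_from_camera"])
print(ctrl.get_obs()['ee_pos'],proj(c,[.491,-.2635,.147]))
E
```

```text
time_s: 1.5
ee_pos: [0.4059, -0.0653, 0.3023]
eef_rot: [3.141, 0.004, 2.764]
force: [1.7, 0.8, 0.3]
grip_width: 0.001
time_s: 1.92
ee_pos: [0.4458, -0.1903, 0.3019]
eef_rot: [-3.141, 0.005, 2.756]
force: [-0.1, 0.9, -0.1]
grip_width: 0.0004
[ 0.44578434 -0.18992397  0.3019289 ] [221.73200438 298.81115771]
```

View pics/w1.png

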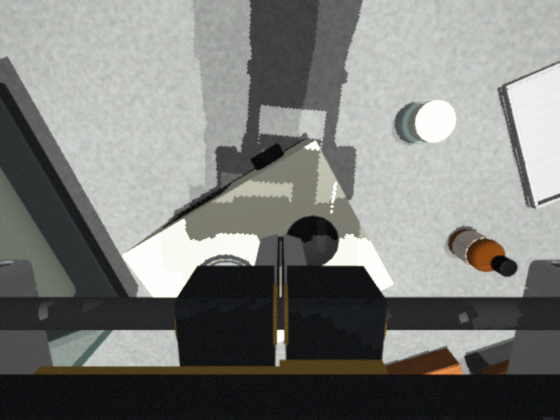

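The wrist view shows the cartridge bezel at about (225,262), mostly hidden behind the closed fingers. I'll overshoot a little to see it clearly.

```bash
python3 -m pendant '[{"rx":0,"ry":0,"rz":0,"tx":-0.85,"ty":-0.4,"tz":0,"grip":1},{"rx":0,"ry":0,"rz":0,"tx":-0.85,"ty":-0.4,"tz":0,"grip":1},{"rx":0,"ry":0,"rz":0,"tx":-0.85,"ty":-0.4,"tz":0,"grip":1},{"rx":0,"ry":0,"rz":0,"tx":0,"ty":0,"tz":0,"grip":1},{"rx":0,"ry":0,"rz":0,"tx":0,"ty":0,"tz":0,"grip":1}]' 20
python3 - <<'E'
from h import *
import cv2
c=ctrl.camera("wrist");cv2.imwrite("pics/w2.png",c["pixels"]);np.save("w2.npy",c["world_from_camera"])
print(ctrl.get_obs()['ee_pos'],proj(c,[.491,-.2635,.147]))
E
```

```text
time_s: 2.38
ee_pos: [0.5246, -0.2697, 0.3014]
eef_rot: [3.141, 0.002, 2.762]
force: [0.2, -0.0, -0.5]
grip_width: 0.0008
[ 0.52437998 -0.26950515  0.30137893] [271.31286482 182.4969608 ]
```

View pics/w2.png

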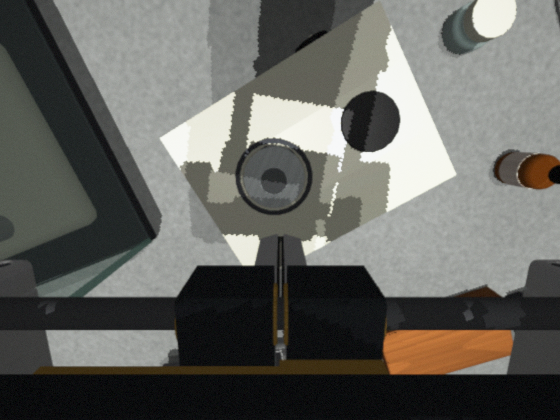

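The cartridge's flat top is centred at about (274,180), its bezel ring at (273,176) and the disc at (370,121).

```bash
python3 - <<'E'
from h import *
import cv2
c=ctrl.camera("wrist");im=c["pixels"]
cv2.imwrite("pics/w2z.png",cv2.resize(im[120:260,210:350],None,fx=4,fy=4,interpolation=cv2.INTER_CUBIC))
print(at(c,274,180.5,.147),at(c,273.5,176.5,.131),at(c,370,121,.134))
o=ctrl.get_obs();print(o['ee_pos'],o['eef_rot'])
# tip projection
from scipy.spatial.transform import Rotation as R
Rt=R.from_euler('xyz',o['eef_rot']).as_matrix()
print(Rt,proj(c,o['ee_pos']+Rt[:,2]*.097))
E
```

```text
[ 0.49006971 -0.26070973  0.147     ] [ 0.48869701 -0.26094374  0.131     ] [ 0.4757513  -0.17268508  0.134     ]
[ 0.52398085 -0.26921215  0.30182365] [3.14119196e+00 2.31973180e-03 2.76286784e+00]
[[-9.29134372e-01  3.69735056e-01  2.30349710e-03]
 [ 3.69734955e-01  9.29137141e-01 -4.85388132e-04]
 [-2.31972972e-03  4.00692599e-04 -9.99997229e-01]] [279.90703815 248.11652609]
```

View pics/w2z.png

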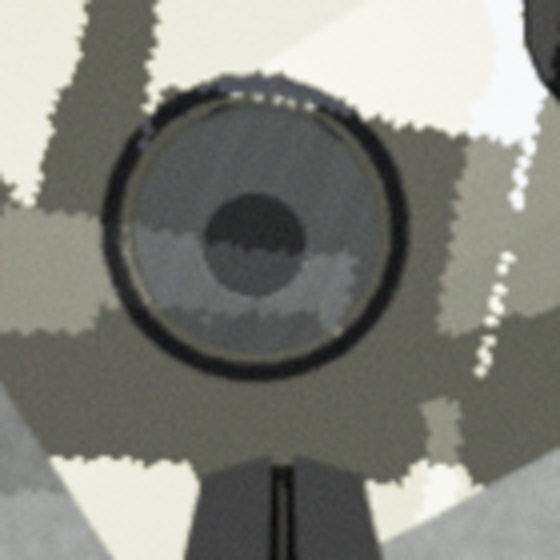

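```bash
python3 -m pendant '[{"rx":0,"ry":0,"rz":0,"tx":0.43,"ty":-0.08,"tz":0.4,"grip":1},{"rx":0,"ry":0,"rz":0,"tx":0.42,"ty":-0.08,"tz":0.4,"grip":1},{"rx":0,"ry":0,"rz":0,"tx":0,"ty":0,"tz":0.2,"grip":1},{"rx":0,"ry":0,"rz":0,"tx":0,"ty":0,"tz":0,"grip":1},{"rx":0,"ry":0,"rz":0,"tx":0,"ty":0,"tz":0,"grip":1}]' 20
python3 - <<'E'
from h import *
import cv2
for n,z,b in(("scene",None,(80,195)),("side",None,(290,70))):
    c=ctrl.camera(n);cv2.imwrite(f"pics/{n}3.png",cv2.resize(c["pixels"][b[1]:b[1]+100,b[0]:b[0]+130],None,fx=5,fy=5,interpolation=cv2.INTER_CUBIC))
o=ctrl.get_obs();print(o['ee_pos'],o['force'],o['time_s'])
E
```

```text
time_s: 2.9
ee_pos: [0.488, -0.2571, 0.264]
eef_rot: [-3.141, 0.007, 2.768]
force: [0.8, -0.0, -0.7]
grip_width: 0.0004
[ 0.48837128 -0.25744603  0.26423692] [ 0.29123997  0.62220126 -0.24527702] 3.0
```

View pics/scene3.png

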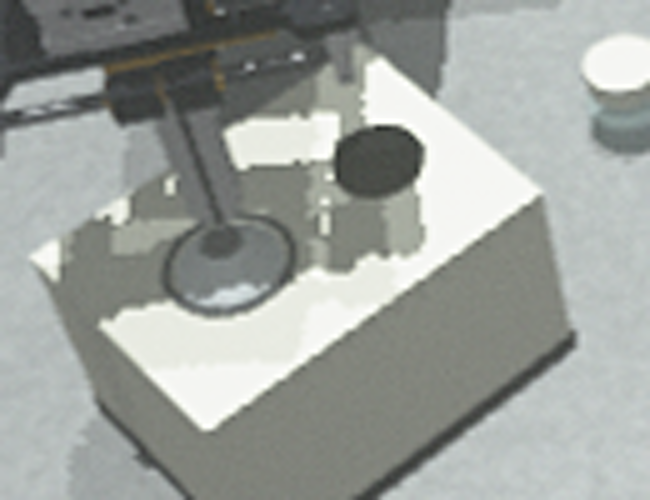

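View pics/side3.png

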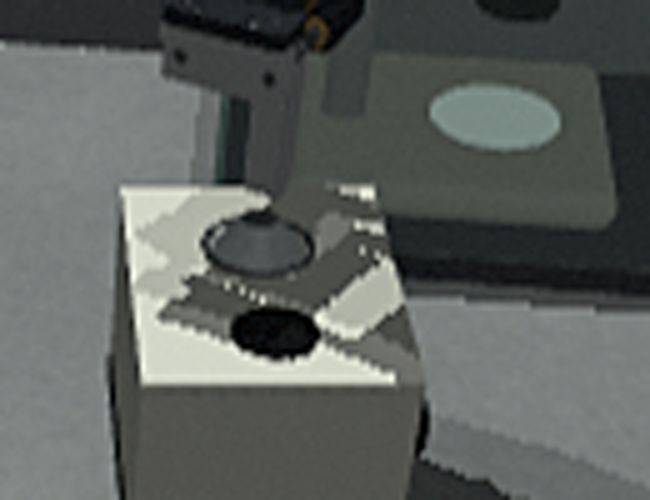

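Tips are just above the cartridge top. I'll correct about 5 mm sideways while lowering to a few mm above it.

```bash
python3 -m pendant '[{"rx":0,"ry":0,"rz":0,"tx":-0.1,"ty":-0.1,"tz":0.2,"grip":1},{"rx":0,"ry":0,"rz":0,"tx":0,"ty":0,"tz":0.13,"grip":1},{"rx":0,"ry":0,"rz":0,"tx":0,"ty":0,"tz":0,"grip":1}]' 20
python3 -m pendant '[{"rx":0,"ry":0,"rz":0,"tx":0,"ty":0,"tz":0.05,"grip":1},{"rx":0,"ry":0,"rz":0,"tx":0,"ty":0,"tz":0.05,"grip":1}]' 20
```

```text
time_s: 3.25
ee_pos: [0.4922, -0.2633, 0.2515]
eef_rot: [-3.141, 0.011, 2.768]
force: [-0.5, -0.2, 0.3]
grip_width: 0.0007
time_s: 3.42
ee_pos: [0.4926, -0.2636, 0.247]
eef_rot: [-3.141, 0.011, 2.768]
force: [1.2, 0.0, -1.1]
grip_width: 0.0004
```

```bash
python3 -m pendant '[{"rx":0,"ry":0,"rz":0,"tx":0,"ty":0,"tz":0.05,"grip":1},{"rx":0,"ry":0,"rz":0,"tx":0,"ty":0,"tz":0.05,"grip":1}]' 20
```

```text
time_s: 3.58
ee_pos: [0.4928, -0.2638, 0.2432]
eef_rot: [-3.14, 0.012, 2.768]
force: [-1.0, -0.1, 7.2]
grip_width: 0.0008
```

```bash
for i in 1 ; do python3 -m pendant '[{"rx":0,"ry":0,"rz":0,"tx":0,"ty":0,"tz":0.04,"grip":1},{"rx":0,"ry":0,"rz":0,"tx":0,"ty":0,"tz":0.04,"grip":1}]' ; done
python3 -m pendant '[{"rx":0,"ry":0,"rz":0,"tx":0,"ty":0,"tz":0.04,"grip":1}]'
python3 -m pendant '[{"rx":0,"ry":0,"rz":0,"tx":0,"ty":0,"tz":0.04,"grip":1}]'
```

```text
time_s: 3.75
ee_pos: [0.4931, -0.2641, 0.241]
eef_rot: [-3.14, 0.014, 2.768]
force: [-2.4, 0.6, 7.4]
grip_width: 0.0006
time_s: 3.83
ee_pos: [0.4932, -0.2642, 0.24]
eef_rot: [-3.14, 0.014, 2.768]
force: [-3.3, 0.9, 8.2]
grip_width: 0.0003
time_s: 3.92
ee_pos: [0.4932, -0.2643, 0.2392]
eef_rot: [-3.139, 0.015, 2.768]
force: [-4.9, 2.5, 9.9]
grip_width: 0.0006
```

Some side load is building because the tool has tilted by 0.015 rad. I'll straighten it before pressing further.

```bash
python3 -m pendant '[{"rx":0,"ry":0.2,"rz":0,"tx":0.02,"ty":0,"tz":0,"grip":1}]'
python3 -m pendant '[{"rx":0,"ry":0.05,"rz":0,"tx":0.0,"ty":0,"tz":0.02,"grip":1}]'
```

```text
time_s: 4.0
ee_pos: [0.4925, -0.264, 0.2396]
eef_rot: [-3.139, 0.002, 2.768]
force: [1.0, 0.3, 6.4]
grip_width: 0.0003
time_s: 4.08
ee_pos: [0.4929, -0.2641, 0.2399]
eef_rot: [-3.139, 0.0, 2.768]
force: [2.4, 0.5, 7.4]
grip_width: 0.0005
```

```bash
python3 -m pendant '[{"rx":0,"ry":0,"rz":0,"tx":0,"ty":0,"tz":0.05,"grip":1}]'
python3 -m pendant '[{"rx":0,"ry":0,"rz":0,"tx":0,"ty":0,"tz":0.05,"grip":1}]'
python3 -m pendant '[{"rx":0,"ry":0,"rz":0,"tx":0,"ty":0,"tz":0.05,"grip":1}]'
```

```text
time_s: 4.17
ee_pos: [0.4934, -0.2643, 0.239]
eef_rot: [-3.139, 0.003, 2.768]
force: [-0.2, 1.1, 7.3]
grip_width: 0.0007
time_s: 4.25
ee_pos: [0.4937, -0.2644, 0.2378]
eef_rot: [-3.139, 0.004, 2.768]
force: [-1.7, 0.9, 7.5]
grip_width: 0.0004
time_s: 4.33
ee_pos: [0.494, -0.2645, 0.2367]
eef_rot: [-3.138, 0.006, 2.768]
force: [-2.6, 1.8, 9.3]
grip_width: 0.0006
```

```bash
python3 -m pendant '[{"rx":0,"ry":0.08,"rz":0,"tx":0.02,"ty":0,"tz":0.05,"grip":1}]'
python3 -m pendant '[{"rx":0,"ry":0.03,"rz":0,"tx":0.02,"ty":0,"tz":0.05,"grip":1}]'
python3 -m pendant '[{"rx":0,"ry":0.03,"rz":0,"tx":0.02,"ty":0,"tz":0.05,"grip":1}]'
```

```text
time_s: 4.42
ee_pos: [0.4935, -0.2643, 0.2356]
eef_rot: [-3.138, 0.002, 2.768]
force: [-1.2, 1.4, 8.6]
grip_width: 0.0004
time_s: 4.5
ee_pos: [0.4931, -0.2641, 0.2346]
eef_rot: [-3.138, 0.002, 2.768]
force: [1.1, 0.4, 8.6]
grip_width: 0.0007
time_s: 4.58
ee_pos: [0.4929, -0.2639, 0.2337]
eef_rot: [-3.138, 0.002, 2.768]
force: [1.2, 1.5, 8.8]
grip_width: 0.0002
```

```bash
python3 -m pendant '[{"rx":0,"ry":0.03,"rz":0,"tx":0.01,"ty":0,"tz":0.05,"grip":1}]'
python3 -m pendant '[{"rx":0,"ry":0.02,"rz":0,"tx":0.01,"ty":0,"tz":0.05,"grip":1}]'
python3 -m pendant '[{"rx":0,"ry":0.02,"rz":0,"tx":0.01,"ty":0,"tz":0.05,"grip":1}]'
```

```text
time_s: 4.67
ee_pos: [0.493, -0.2639, 0.2328]
eef_rot: [-3.138, 0.003, 2.768]
force: [1.5, 0.5, 9.1]
grip_width: 0.0006
time_s: 4.75
ee_pos: [0.4931, -0.264, 0.2321]
eef_rot: [-3.137, 0.004, 2.768]
force: [-1.8, 1.0, 16.5]
grip_width: 0.0003
time_s: 4.83
ee_pos: [0.4934, -0.2642, 0.232]
eef_rot: [-3.137, 0.007, 2.768]
force: [-2.3, 1.7, 18.6]
grip_width: 0.0007
```

The force jumped from 9 to 18 N after 12 mm, so it's at the stop. I'll back off straight up.

```bash
python3 -m pendant '[{"rx":0,"ry":0.05,"rz":0,"tx":0,"ty":0,"tz":-0.1,"grip":1},{"rx":0,"ry":0.03,"rz":0,"tx":0,"ty":0,"tz":-0.2,"grip":1},{"rx":0,"ry":0,"rz":0,"tx":0,"ty":0,"tz":-0.3,"grip":1},{"rx":0,"ry":0,"rz":0,"tx":0,"ty":0,"tz":-0.3,"grip":1}]'
python3 -m pendant '[{"rx":0,"ry":0,"rz":0,"tx":0,"ty":0,"tz":-0.6,"grip":1},{"rx":0,"ry":0,"rz":0,"tx":0,"ty":0,"tz":-0.6,"grip":1},{"rx":0,"ry":0,"rz":0,"tx":0,"ty":0,"tz":-0.6,"grip":-1},{"rx":0,"ry":0,"rz":0,"tx":0,"ty":0,"tz":-0.3,"grip":-1},{"rx":0,"ry":0,"rz":0,"tx":0,"ty":0,"tz":0,"grip":-1},{"rx":0,"ry":0,"rz":0,"tx":0,"ty":0,"tz":0,"grip":-1}]'
python3 - <<'E'
from h import *
import cv2
for n,z,b in(("scene",None,(80,195)),("side",None,(290,70))):
    c=ctrl.camera(n);cv2.imwrite(f"pics/{n}4.png",cv2.resize(c["pixels"][b[1]:b[1]+100,b[0]:b[0]+130],None,fx=5,fy=5,interpolation=cv2.INTER_CUBIC))
o=ctrl.get_obs();print(o['ee_pos'],o['force'],o['time_s'])
E
```

```text
time_s: 5.17
ee_pos: [0.4932, -0.2638, 0.269]
eef_rot: [-3.137, 0.0, 2.768]
force: [-1.1, -0.1, 0.3]
grip_width: 0.0002
time_s: 5.67
ee_pos: [0.493, -0.2631, 0.3595]
eef_rot: [-3.136, 0.002, 2.768]
force: [0.5, 0.5, -0.7]
grip_width: 0.0239
[ 0.49295907 -0.26306852  0.35865222] [ 0.0368553   0.34718864 -0.19634215] 5.7667
```

View pics/scene4.png

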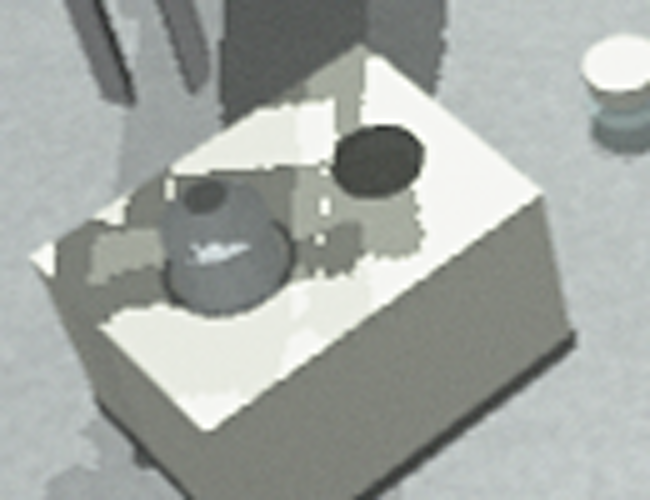

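View pics/side4.png

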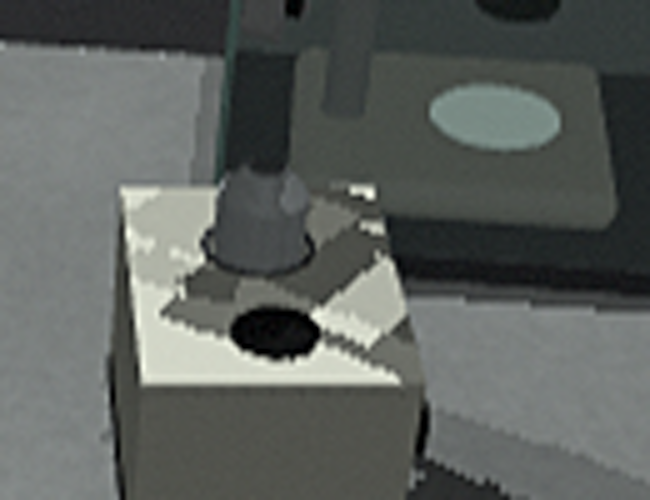

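The cartridge is rising: its top is at about (121,234) in the scene image. I'll open fully, wait for the rise to finish, and measure again.

```bash
python3 -m pendant '[{"rx":0,"ry":0,"rz":0,"tx":0,"ty":0,"tz":0,"grip":-1},{"rx":0,"ry":0,"rz":0,"tx":0,"ty":0,"tz":0,"grip":-1},{"rx":0,"ry":0,"rz":0,"tx":0,"ty":0,"tz":0,"grip":-1},{"rx":0,"ry":0,"rz":0,"tx":0,"ty":0,"tz":0,"grip":-1},{"rx":0,"ry":0,"rz":0,"tx":0,"ty":0,"tz":0,"grip":-1},{"rx":0,"ry":0,"rz":0,"tx":0,"ty":0,"tz":0,"grip":-1},{"rx":0,"ry":0,"rz":0,"tx":0,"ty":0,"tz":0,"grip":-1},{"rx":0,"ry":0,"rz":0,"tx":0,"ty":0,"tz":0,"grip":-1}]'
python3 - <<'E'
from h import *
import cv2
for n,b in(("scene",(80,195)),("side",(290,70)),("wrist",(200,200))):
    c=ctrl.camera(n);cv2.imwrite(f"pics/{n}5.png",c["pixels"]);cv2.imwrite(f"pics/{n}5z.png",cv2.resize(c["pixels"][b[1]:b[1]+100,b[0]:b[0]+130],None,fx=6,fy=6,interpolation=cv2.INTER_CUBIC))
o=ctrl.get_obs();print(o['ee_pos'],o['eef_rot'],o['grip_width'],o['time_s'])
E
```

```text
time_s: 6.43
ee_pos: [0.4926, -0.2629, 0.3542]
eef_rot: [-3.138, -0.006, 2.768]
force: [-0.7, -0.7, -0.1]
grip_width: 0.0853
[ 0.49256975 -0.26291879  0.35425814] [-3.13793792 -0.00615846  2.76791084] 0.09310913675348281 6.5833
```

View pics/scene5z.png

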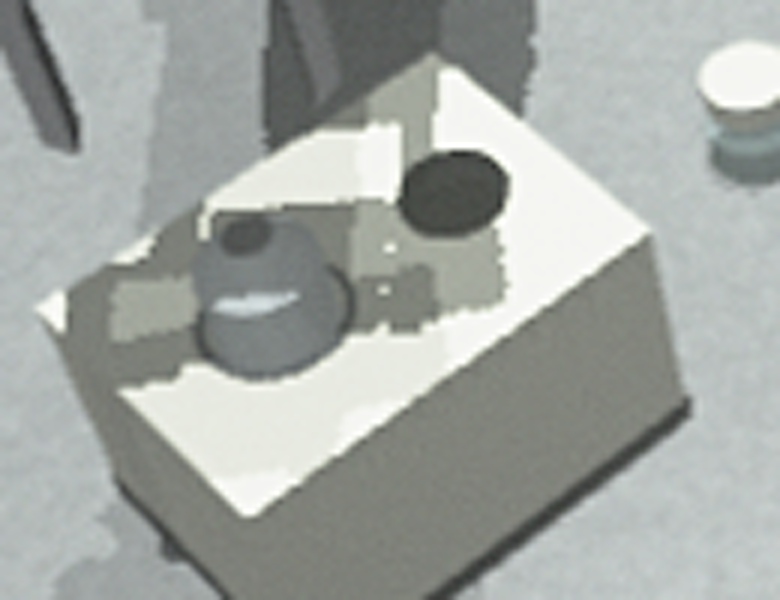

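View pics/side5z.png

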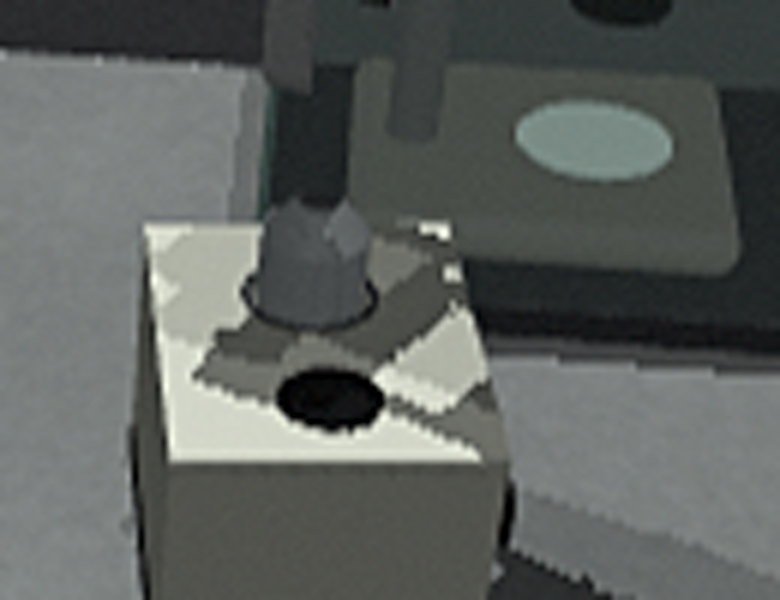

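View pics/wrist5.png

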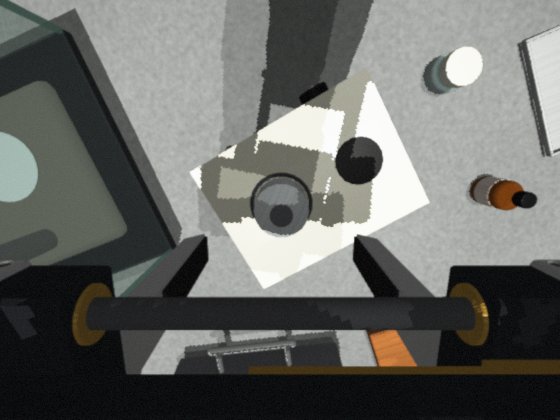

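The cartridge stands clear of the bay. Its top is at (281.5,214) in the wrist view and at zoomed (246,235) in the scene view.

```bash
python3 - <<'E'
from h import *
np.set_printoptions(precision=4,suppress=True)
S=ctrl.camera("scene");W=ctrl.camera("wrist");D=ctrl.camera("side")
s=(80+246.5/6-.5,195+235.5/6-.5);w=(281.5,214);d=(290+314/6-.5,70+215/6-.5)
print(tri(ray(S,*s),ray(W,*w)),tri(ray(S,*s),ray(W,*w),ray(D,*d)));print(at(S,*s,.181),at(W,*w,.181),at(D,*d,.181))
print(at(W,281,204,.131))
from scipy.spatial.transform import Rotation as R
o=ctrl.get_obs();Rt=R.from_euler('xyz',o['eef_rot']).as_matrix();print(o['ee_pos'],o['eef_rot'],Rt.T@(np.array([.4905,-.262,.232])-o['ee_pos'])/.04)
for k in(.097,):print(o['ee_pos']+Rt[:,2]*k)
E
```

```text
[ 0.4891 -0.2607  0.1796] [ 0.4903 -0.2604  0.1777]
[ 0.4904 -0.2611  0.181 ] [ 0.4888 -0.2605  0.181 ] [ 0.4927 -0.2516  0.181 ]
[ 0.49   -0.2615  0.131 ]
[ 0.4926 -0.2629  0.3543] [-3.1379 -0.0061  2.7679] [0.0381 0.0136 3.0571]
[ 0.4919 -0.263   0.2573]
```

```bash
python3 -m pendant '[{"rx":0,"ry":-0.09,"rz":0,"tx":0.05,"ty":0.01,"tz":0.6,"grip":-1},{"rx":0,"ry":0,"rz":0,"tx":0,"ty":0,"tz":0.6,"grip":-1},{"rx":0,"ry":0,"rz":0,"tx":0,"ty":0,"tz":0.6,"grip":-1},{"rx":0,"ry":0,"rz":0,"tx":0,"ty":0,"tz":0.5,"grip":-1},{"rx":0,"ry":0,"rz":0,"tx":0,"ty":0,"tz":0,"grip":-1},{"rx":0,"ry":0,"rz":0,"tx":0,"ty":0,"tz":0,"grip":-1}]'
python3 - <<'E'
from h import *
from scipy.spatial.transform import Rotation as R
np.set_printoptions(precision=4,suppress=True)
o=ctrl.get_obs();Rt=R.from_euler('xyz',o['eef_rot']).as_matrix();print(Rt.T@(np.array([.490,-.2613,.233])-o['ee_pos'])/.04)
E
```

```text
time_s: 7.23
ee_pos: [0.4909, -0.2623, 0.2609]
eef_rot: [-3.137, 0.005, 2.768]
force: [0.2, 0.7, 0.6]
grip_width: 0.0938
[0.0333 0.0174 0.6979]
```

```bash
python3 -m pendant '[{"rx":-0.07,"ry":0.07,"rz":0,"tx":0.04,"ty":0.02,"tz":0.3,"grip":-1},{"rx":0,"ry":0.05,"rz":0,"tx":0.0,"ty":0,"tz":0.3,"grip":-1},{"rx":0,"ry":0,"rz":0,"tx":0,"ty":0,"tz":0,"grip":-1}]'
python3 -m pendant '[{"rx":0,"ry":0,"rz":0,"tx":0,"ty":0,"tz":0,"grip":-1}]'
python3 - <<'E'
from h import *
import cv2
from scipy.spatial.transform import Rotation as R
np.set_printoptions(precision=4,suppress=True)
for n,b in(("scene",(60,160)),("side",(270,60)),("wrist",(200,200))):
    c=ctrl.camera(n);cv2.imwrite(f"pics/{n}6.png",c["pixels"]);cv2.imwrite(f"pics/{n}6z.png",cv2.resize(c["pixels"][b[1]:b[1]+120,b[0]:b[0]+150],None,fx=5,fy=5,interpolation=cv2.INTER_CUBIC))
o=ctrl.get_obs();Rt=R.from_euler('xyz',o['eef_rot']).as_matrix();print(Rt.T@(np.array([.490,-.2613,.233])-o['ee_pos'])/.04)
E
```

```text
time_s: 7.48
ee_pos: [0.4903, -0.2613, 0.2378]
eef_rot: [3.141, -0.001, 2.768]
force: [0.3, -0.7, -0.8]
grip_width: 0.0943
time_s: 7.57
ee_pos: [0.4904, -0.2613, 0.2379]
eef_rot: [3.141, -0.001, 2.768]
force: [-0.8, 0.6, 0.6]
grip_width: 0.0939
[ 0.0099 -0.0029  0.1303]
```

View pics/scene6z.png

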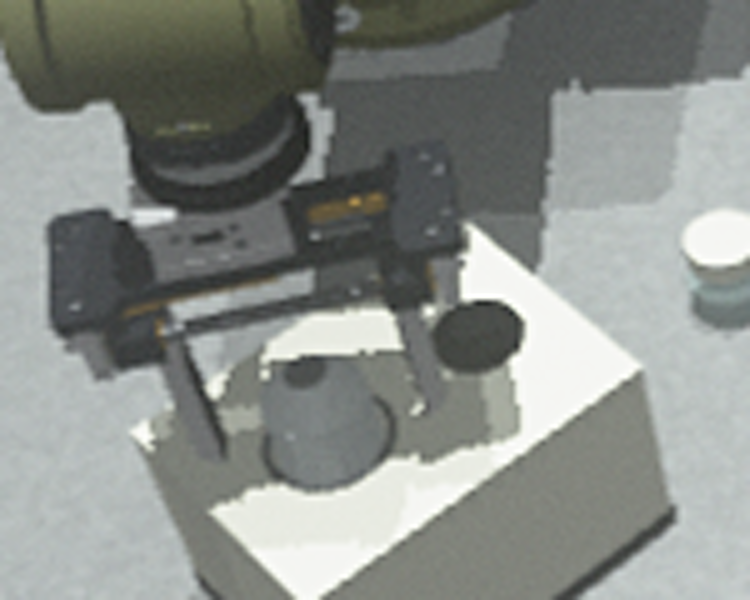

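View pics/wrist6.png

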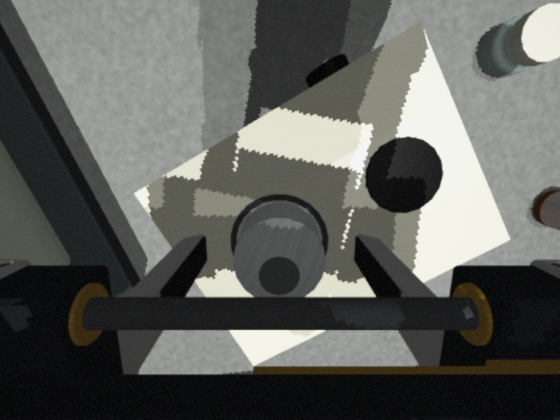

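The cartridge is centred between the fingers (column 280, fingers at 205 and 356). I'll go down 5 mm more and close gently.

```bash
python3 -m pendant '[{"rx":0,"ry":0,"rz":0,"tx":0.01,"ty":0,"tz":0.13,"grip":-1},{"rx":0,"ry":0,"rz":0,"tx":0,"ty":0,"tz":0,"grip":-0.1},{"rx":0,"ry":0,"rz":0,"tx":0,"ty":0,"tz":0,"grip":-0.1},{"rx":0,"ry":0,"rz":0,"tx":0,"ty":0,"tz":0,"grip":-0.1},{"rx":0,"ry":0,"rz":0,"tx":0,"ty":0,"tz":0,"grip":-0.12},{"rx":0,"ry":0,"rz":0,"tx":0,"ty":0,"tz":0,"grip":-0.12}]' 6
python3 -m pendant '[{"rx":0,"ry":0,"rz":0,"tx":0,"ty":0,"tz":0,"grip":1},{"rx":0,"ry":0,"rz":0,"tx":0,"ty":0,"tz":0,"grip":1}]' 6
```

```text
time_s: 8.22
ee_pos: [0.4903, -0.2613, 0.2338]
eef_rot: [-3.141, 0.002, 2.768]
force: [0.2, 0.2, -0.5]
grip_width: 0.0641
time_s: 8.38
ee_pos: [0.4903, -0.2614, 0.234]
eef_rot: [-3.141, 0.002, 2.768]
force: [-0.1, -0.9, -1.8]
grip_width: 0.0516
```

```bash
python3 -m pendant '[{"rx":0,"ry":0,"rz":0,"tx":0,"ty":0,"tz":0,"grip":1}]' 10
python3 -m pendant '[{"rx":0,"ry":0,"rz":0,"tx":0,"ty":0,"tz":0,"grip":1},{"rx":0,"ry":0,"rz":0,"tx":0,"ty":0,"tz":0,"grip":1}]' 20
```

```text
time_s: 8.47
ee_pos: [0.4903, -0.2614, 0.2339]
eef_rot: [-3.141, 0.002, 2.768]
force: [0.5, -0.6, -0.7]
grip_width: 0.051
time_s: 8.63
ee_pos: [0.4903, -0.2614, 0.234]
eef_rot: [-3.141, 0.002, 2.768]
force: [-0.4, -0.1, -0.3]
grip_width: 0.0515
```

Gripped at 52 mm with almost no side force. Now I'll draw it up slowly, watching the force.

```bash
python3 -m pendant '[{"rx":0,"ry":0,"rz":0,"tx":0,"ty":0,"tz":-0.1,"grip":1},{"rx":0,"ry":0,"rz":0,"tx":0,"ty":0,"tz":-0.15,"grip":1}]' 25
python3 -m pendant '[{"rx":0,"ry":0,"rz":0,"tx":0,"ty":0,"tz":-0.2,"grip":1}]'
```

```text
time_s: 8.8
ee_pos: [0.4899, -0.2611, 0.243]
eef_rot: [3.141, -0.001, 2.768]
force: [-0.3, 0.3, -3.2]
grip_width: 0.0512
time_s: 8.88
ee_pos: [0.4897, -0.2611, 0.2511]
eef_rot: [3.141, -0.002, 2.768]
force: [0.5, -1.1, -2.7]
grip_width: 0.0513
```

```bash
python3 -m pendant '[{"rx":0,"ry":-0.04,"rz":0,"tx":-0.01,"ty":0,"tz":-0.2,"grip":1},{"rx":0,"ry":-0.02,"rz":0,"tx":-0.01,"ty":0,"tz":-0.2,"grip":1}]'
python3 -m pendant '[{"rx":0,"ry":-0.04,"rz":0,"tx":-0.01,"ty":0,"tz":-0.2,"grip":1},{"rx":0,"ry":-0.02,"rz":0,"tx":-0.01,"ty":0,"tz":-0.2,"grip":1}]'
python3 -m pendant '[{"rx":0,"ry":-0.03,"rz":0,"tx":-0.01,"ty":0,"tz":-0.25,"grip":1},{"rx":0,"ry":-0.02,"rz":0,"tx":-0.01,"ty":0,"tz":-0.25,"grip":1}]'
```

```text
time_s: 9.05
ee_pos: [0.4905, -0.2614, 0.2689]
eef_rot: [3.141, 0.003, 2.768]
force: [-0.4, 0.3, -2.0]
grip_width: 0.0513
time_s: 9.22
ee_pos: [0.4911, -0.2617, 0.2872]
eef_rot: [3.142, 0.007, 2.768]
force: [-2.4, -0.4, -3.1]
grip_width: 0.0511
time_s: 9.38
ee_pos: [0.4914, -0.2618, 0.3091]
eef_rot: [3.142, 0.01, 2.768]
force: [-0.9, 0.0, -2.8]
grip_width: 0.0515
```

```bash
python3 -m pendant '[{"rx":0,"ry":0.07,"rz":0,"tx":0,"ty":0,"tz":-0.4,"grip":1},{"rx":0,"ry":0.05,"rz":0,"tx":0,"ty":0,"tz":-0.4,"grip":1},{"rx":0,"ry":0,"rz":0,"tx":0,"ty":0,"tz":0,"grip":1},{"rx":0,"ry":0,"rz":0,"tx":0,"ty":0,"tz":0,"grip":1}]'
python3 - <<'E'
from h import *
import cv2
c=ctrl.camera("scene");cv2.imwrite("pics/scene7.png",c["pixels"])
from scipy.spatial.transform import Rotation as R
np.set_printoptions(precision=4,suppress=True)
o=ctrl.get_obs();Rt=R.from_euler('xyz',o['eef_rot']).as_matrix();print(o['ee_pos'],o['eef_rot'],Rt.T@(np.array([.508,.154,.33])-o['ee_pos'])/.04)
E
```

```text
time_s: 9.72
ee_pos: [0.4917, -0.2617, 0.3472]
eef_rot: [-3.141, 0.008, 2.768]
force: [0.7, -0.0, -1.9]
grip_width: 0.0516
[ 0.4917 -0.2617  0.3473] [-3.1412  0.008   2.7681] [3.4163 9.826  0.4023]
```

View pics/scene7.png

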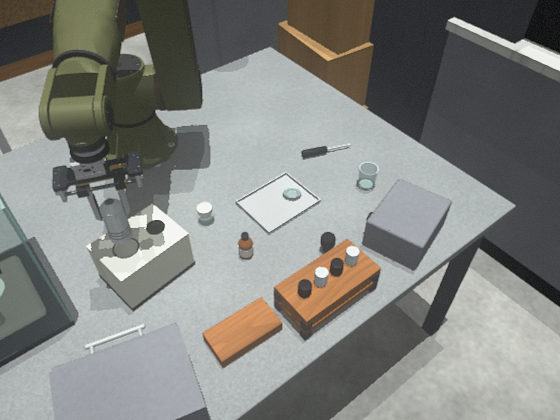

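The cartridge is clear of the unit with its foot at about z 0.175. Now I'll carry it over to the tray.

```bash
python3 -m pendant '[{"rx":0,"ry":0.1,"rz":0,"tx":0.12,"ty":0.35,"tz":0,"grip":1},{"rx":0,"ry":0,"rz":0,"tx":0.24,"ty":0.68,"tz":0,"grip":1},{"rx":0,"ry":0,"rz":0,"tx":0.24,"ty":0.68,"tz":0,"grip":1},{"rx":0,"ry":0,"rz":0,"tx":0.24,"ty":0.68,"tz":0,"grip":1},{"rx":0,"ry":0,"rz":0,"tx":0.24,"ty":0.68,"tz":0,"grip":1},{"rx":0,"ry":0,"rz":0,"tx":0.24,"ty":0.68,"tz":0,"grip":1},{"rx":0,"ry":0,"rz":0,"tx":0.24,"ty":0.68,"tz":0,"grip":1},{"rx":0,"ry":0,"rz":0,"tx":0.24,"ty":0.68,"tz":0,"grip":1}]'
python3 -m pendant '[{"rx":0,"ry":0,"rz":0,"tx":0.24,"ty":0.68,"tz":0,"grip":1},{"rx":0,"ry":0,"rz":0,"tx":0.24,"ty":0.68,"tz":0,"grip":1},{"rx":0,"ry":0,"rz":0,"tx":0.24,"ty":0.68,"tz":0,"grip":1},{"rx":0,"ry":0,"rz":0,"tx":0.24,"ty":0.68,"tz":0,"grip":1},{"rx":0,"ry":0,"rz":0,"tx":0.24,"ty":0.6,"tz":0,"grip":1},{"rx":0,"ry":0,"rz":0,"tx":0.15,"ty":0.3,"tz":0,"grip":1},{"rx":0,"ry":0,"rz":0,"tx":0,"ty":0,"tz":0,"grip":1},{"rx":0,"ry":0,"rz":0,"tx":0,"ty":0,"tz":0,"grip":1}]'
python3 - <<'E'
from h import *
from scipy.spatial.transform import Rotation as R
np.set_printoptions(precision=4,suppress=True)
o=ctrl.get_obs();Rt=R.from_euler('xyz',o['eef_rot']).as_matrix();print(o['ee_pos'],o['eef_rot'],o['grip_width'],Rt.T@(np.array([.508,.154,.176+.02])-o['ee_pos'])/.04)
E
```

```text
time_s: 10.43
ee_pos: [0.4969, -0.0357, 0.3399]
eef_rot: [-3.141, -0.011, 2.761]
force: [0.6, -0.4, -2.2]
grip_width: 0.0516
time_s: 11.1
ee_pos: [0.4943, 0.1367, 0.3338]
eef_rot: [-3.137, -0.021, 2.769]
force: [-0.6, -0.3, -1.8]
grip_width: 0.0512
[0.4943 0.1367 0.3338] [-3.1373 -0.0211  2.7689] 0.051248015072937296 [-0.2353  0.5429  3.4392]
```

```bash
python3 -m pendant '[{"rx":-0.06,"ry":-0.3,"rz":0,"tx":-0.12,"ty":0.28,"tz":0,"grip":1},{"rx":0,"ry":0,"rz":0,"tx":-0.12,"ty":0.28,"tz":0.4,"grip":1},{"rx":0,"ry":0,"rz":0,"tx":0,"ty":0,"tz":0.6,"grip":1},{"rx":0,"ry":0,"rz":0,"tx":0,"ty":0,"tz":0.6,"grip":1},{"rx":0,"ry":0,"rz":0,"tx":0,"ty":0,"tz":0.4,"grip":1},{"rx":0,"ry":0,"rz":0,"tx":0,"ty":0,"tz":0,"grip":1},{"rx":0,"ry":0,"rz":0,"tx":0,"ty":0,"tz":0,"grip":1}]'
python3 - <<'E'
from h import *
import cv2
c=ctrl.camera("side");cv2.imwrite("pics/side8.png",c["pixels"])
from scipy.spatial.transform import Rotation as R
np.set_printoptions(precision=4,suppress=True)
o=ctrl.get_obs();Rt=R.from_euler('xyz',o['eef_rot']).as_matrix();print(o['ee_pos'],o['eef_rot'],Rt.T@(np.array([.508,.154,.176])-o['ee_pos'])/.04)
E
```

```text
time_s: 11.68
ee_pos: [0.5151, 0.1531, 0.2501]
eef_rot: [3.14, 0.008, 2.764]
force: [-0.4, 0.8, -2.4]
grip_width: 0.0517
[0.515  0.1531 0.2502] [3.1396 0.0081 2.7635] [ 0.1853 -0.0475  1.8533]
```

View pics/side8.png

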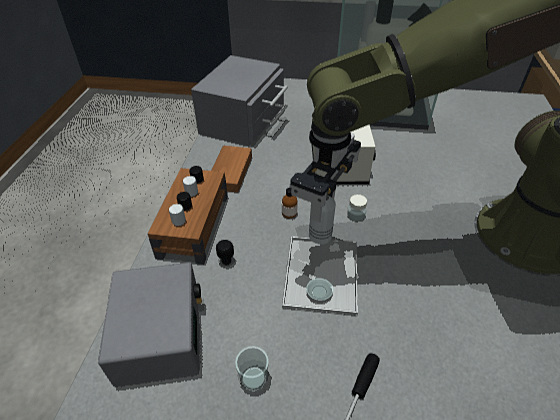

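The cartridge hangs upright over the free half of the tray, near (320,225). I'll level it and lower.

```bash
python3 -m pendant '[{"rx":0.03,"ry":0.12,"rz":0,"tx":0.16,"ty":-0.05,"tz":0.4,"grip":1},{"rx":0,"ry":0.03,"rz":0,"tx":0,"ty":0,"tz":0.5,"grip":1},{"rx":0,"ry":0.03,"rz":0,"tx":0,"ty":0,"tz":0.4,"grip":1},{"rx":0,"ry":0,"rz":0,"tx":0,"ty":0,"tz":0.15,"grip":1},{"rx":0,"ry":0,"rz":0,"tx":0,"ty":0,"tz":0,"grip":1},{"rx":0,"ry":0,"rz":0,"tx":0,"ty":0,"tz":0,"grip":1}]'
```

```text
time_s: 12.23
ee_pos: [0.5119, 0.1532, 0.1981]
eef_rot: [3.135, 0.007, 2.761]
force: [-0.2, -0.2, -1.6]
grip_width: 0.0515
```

```bash
python3 -m pendant '[{"rx":0.1,"ry":0.1,"rz":0,"tx":0.05,"ty":0,"tz":0.15,"grip":1},{"rx":0.02,"ry":0.02,"rz":0,"tx":0,"ty":0,"tz":0.12,"grip":1},{"rx":0,"ry":0,"rz":0,"tx":0,"ty":0,"tz":0.05,"grip":1},{"rx":0,"ry":0,"rz":0,"tx":0,"ty":0,"tz":0,"grip":1}]'
```

```text
time_s: 12.57
ee_pos: [0.5112, 0.1543, 0.1877]
eef_rot: [3.141, 0.002, 2.761]
force: [-0.1, 0.2, -1.9]
grip_width: 0.0517
```

```bash
python3 -m pendant '[{"rx":0.01,"ry":0.03,"rz":0,"tx":0,"ty":0,"tz":0.1,"grip":1},{"rx":0.01,"ry":0.02,"rz":0,"tx":0,"ty":0,"tz":0.08,"grip":1},{"rx":0,"ry":0.01,"rz":0,"tx":0,"ty":0,"tz":0.06,"grip":1}]'
python3 -m pendant '[{"rx":0.01,"ry":0.02,"rz":0,"tx":0,"ty":0,"tz":0.03,"grip":1}]'
```

```text
time_s: 12.82
ee_pos: [0.5116, 0.1544, 0.1782]
eef_rot: [-3.141, -0.001, 2.761]
force: [0.2, -0.1, -2.4]
grip_width: 0.0516
time_s: 12.9
ee_pos: [0.5115, 0.1544, 0.1765]
eef_rot: [-3.14, -0.003, 2.761]
force: [-0.0, -0.1, -2.9]
grip_width: 0.0513
```

```bash
python3 -m pendant '[{"rx":-0.01,"ry":-0.02,"rz":0,"tx":0,"ty":0,"tz":0.03,"grip":1}]'
python3 -m pendant '[{"rx":-0.01,"ry":-0.02,"rz":0,"tx":0,"ty":0,"tz":0.03,"grip":1}]'
```

```text
time_s: 12.98
ee_pos: [0.5117, 0.1543, 0.1759]
eef_rot: [-3.141, -0.001, 2.761]
force: [-6.8, -5.4, 25.3]
grip_width: 0.0514
time_s: 13.07
ee_pos: [0.512, 0.1542, 0.176]
eef_rot: [3.141, 0.001, 2.761]
force: [-8.2, -4.2, 21.4]
grip_width: 0.051
```

Foot is on the tray floor (21–25 N). I'll ease off and release.

```bash
python3 -m pendant '[{"rx":0,"ry":0,"rz":0,"tx":0,"ty":0,"tz":-0.015,"grip":1}]' 5
python3 -m pendant '[{"rx":0,"ry":0,"rz":0,"tx":0,"ty":0,"tz":0,"grip":1}]' 3
```

```text
time_s: 13.15
ee_pos: [0.512, 0.1542, 0.1769]
eef_rot: [3.141, 0.001, 2.761]
force: [-0.5, 0.6, -3.4]
grip_width: 0.0516
time_s: 13.23
ee_pos: [0.5122, 0.1542, 0.1772]
eef_rot: [3.141, 0.002, 2.761]
force: [-0.3, -0.5, -2.2]
grip_width: 0.0518
```

```bash
python3 -m pendant '[{"rx":0,"ry":0,"rz":0,"tx":0,"ty":0,"tz":0.02,"grip":1}]' 5
python3 -m pendant '[{"rx":0,"ry":0,"rz":0,"tx":0,"ty":0,"tz":0.01,"grip":1}]' 3
```

```text
time_s: 13.32
ee_pos: [0.5122, 0.1542, 0.1765]
eef_rot: [3.141, 0.002, 2.761]
force: [-0.7, -0.7, -2.4]
grip_width: 0.0517
time_s: 13.4
ee_pos: [0.5122, 0.1542, 0.176]
eef_rot: [3.141, 0.002, 2.761]
force: [-2.2, -1.4, 4.1]
grip_width: 0.0519
```

Light contact at 4 N. Now I'll open in place and retreat upward.

```bash
python3 -m pendant '[{"rx":0,"ry":0,"rz":0,"tx":0,"ty":0,"tz":0,"grip":-0.3},{"rx":0,"ry":0,"rz":0,"tx":0,"ty":0,"tz":0,"grip":-1},{"rx":0,"ry":0,"rz":0,"tx":0,"ty":0,"tz":0,"grip":-1},{"rx":0,"ry":0,"rz":0,"tx":0,"ty":0,"tz":0,"grip":-1},{"rx":0,"ry":0,"rz":0,"tx":0,"ty":0,"tz":0,"grip":-1},{"rx":0,"ry":0,"rz":0,"tx":0,"ty":0,"tz":0,"grip":-1},{"rx":0,"ry":0,"rz":0,"tx":0,"ty":0,"tz":0,"grip":-1}]'
python3 - <<'E'
from h import *
import cv2
c=ctrl.camera("wrist");cv2.imwrite("pics/w9.png",c["pixels"])
c=ctrl.camera("side");cv2.imwrite("pics/s9.png",cv2.resize(c["pixels"][170:330,250:400],None,fx=3.7,fy=3.7,interpolation=cv2.INTER_CUBIC))
E
```

```text
time_s: 13.98
ee_pos: [0.5125, 0.1543, 0.176]
eef_rot: [3.14, 0.003, 2.761]
force: [-0.7, 0.4, 0.0]
grip_width: 0.093
```

View pics/w9.png

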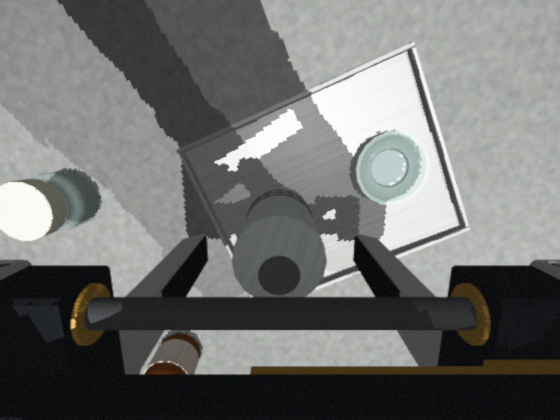

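View pics/s9.png

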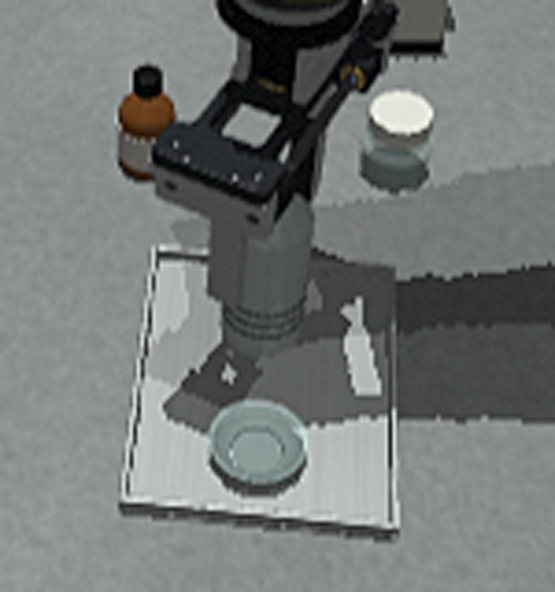

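Both fingers are clear of the cartridge (wrist view: about 25 px gap each side). It stands upright in the free half of the tray. Retreating upward.

```bash
python3 -m pendant '[{"rx":0,"ry":0,"rz":0,"tx":0,"ty":0,"tz":-0.3,"grip":-1},{"rx":0,"ry":0,"rz":0,"tx":0,"ty":0,"tz":-0.6,"grip":-1},{"rx":0,"ry":0,"rz":0,"tx":0,"ty":0,"tz":-0.7,"grip":-1},{"rx":0,"ry":0,"rz":0,"tx":0,"ty":0,"tz":-0.7,"grip":-1},{"rx":0,"ry":0,"rz":0,"tx":0,"ty":0,"tz":-0.7,"grip":-1},{"rx":0,"ry":0,"rz":0,"tx":0,"ty":0,"tz":-0.5,"grip":-1},{"rx":0,"ry":0,"rz":0,"tx":0,"ty":0,"tz":0,"grip":-1},{"rx":0,"ry":0,"rz":0,"tx":0,"ty":0,"tz":0,"grip":-1}]'
python3 - <<'E'
from h import *
import cv2
for n in("side","scene","wrist"):
    c=ctrl.camera(n);cv2.imwrite(f"pics/{n}10.png",c["pixels"])
E
```

```text
time_s: 14.75
ee_pos: [0.5113, 0.1541, 0.3211]
eef_rot: [-3.141, -0.0, 2.761]
force: [-0.5, 0.1, -1.2]
grip_width: 0.0938
```

View pics/scene10.png

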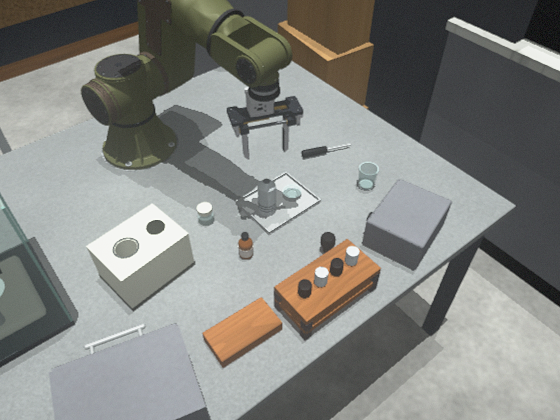

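View pics/side10.png

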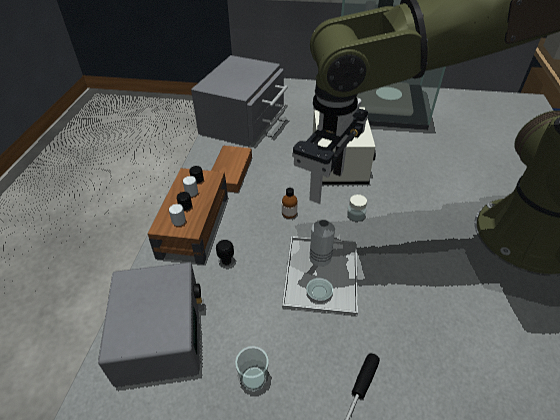

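The cartridge stands upright in the tray (scene (266,192), side (322,242)). The bay is empty, the gripper is well clear, and everything else is at its starting pixel position. Handing in.

```bash
python3 -c "
from station import ctrl
o=ctrl.get_obs();print(o['time_s'],abs(o['joint_vel']).max());print(ctrl.hand_in())"
```

```text
14.9 0.006563948951202757
the job is handed in; nothing more can be done
None
```

The lamp cartridge is out of the light unit and standing upright on its foot in the free half of the tray, released. I handed the job in at 14.9 s of the 54 s allowed; the interface gives no verdict.

- **Press:** I pushed the top down about 12 mm against 7 to 10 N of spring. It met the stop at about 19 N, measured at the wrist and under the 30 N limit. The catch let go, and in the images the top measured about 0.18 m high, where the released position puts it at 0.181 m.
- **Draw:** I gripped the barrel at 52 mm opening and drew it straight up. The wrist force stayed at about 3 to 4 N.
- **Set-down:** My first touch on the tray floor was firmer than I intended, at about 25 to 27 N against the 50 N limit. I eased off, touched again at about 4 N, and released.
- **Last checks:** The final pictures show the cartridge upright, the bay empty, the gripper well above it and touching nothing. The dish and the other things look to be where they started, judged by eye rather than measured.
- **Not confirmed:** I could not see the ejector inside the bay. I take it to be up because it had risen with the cartridge and nothing pressed it afterwards.

All force figures are readings at the end of a move, so brief peaks in between could have been higher.

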